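Hang the slide carrier on the demonstration panel

TASK

Pick up the slide carrier by its orange tab, put the round part of its keyhole over the brass screw head on the blue panel until its back is flush with the panel, then slide it straight down until it stands fully home on the ledge, and let go. The screw is set at a different height each time, so feel for it gently: keep the carrier upright, never press it hard against the panel, screw or ledge, and leave the other things on the bench alone.

Things in the scene. Friction and masses are not known exactly. Their poses are not given: they have to be found in the camera images.
- carrier_grip (a point): centre of the carrier's orange grip tab, at (6, 0, 138) mm in the carrier's frame, same axes. The tab is 12 mm thick (x), 40 mm wide (y), and reaches from 28 mm below this point (where the plate begins) to 20 mm above; pinch it across its thickness from above. Hung and home, this point is at (6, 0, 168) mm in the panel's frame.
- carrier: off-white slide carrier, 0.18-0.33 kg: back plate 100 wide (y), 4 thick, 110 tall, tray 51 deep x 34 tall with magenta slides in front of its foot, orange tab on top (158 tall in all). Origin: middle of the underside edge, at the plate's back face; x from back to tray side, z up. Hung, its axes agree with the panel's.
- keyhole (a point): centre of the round (octagonal) part of the carrier's keyhole, on the plate's back face, 62 mm above the carrier's underside, at y = 0. The round part is 18 mm across, goes through the plate and opens upward into a slot 8 mm wide, ending 39 mm above this point. Raised steel lips make the plate 5.6 mm thick along the slot.
- panel: blue upright panel fixed to the bench, 200 mm wide, 12 mm thick, top 140 mm above the bench, steel foot and gussets behind. Origin: at bench height, middle of the width, in the plane of the front face; x points out of the front face (roughly away from the robot), y across, z up. Hung and home, the carrier's tab stands above the panel's top.
- screw_lowest (a point): point on the panel's face, 104 mm above the bench, y = 0: lowest place of the screw. The real brass screw is clamped 0 to 24 mm straight above it (differs each time, not measured). Head 15.6 mm across, outer face 13 mm off the panel, 4.5 mm free under it, shank 5 mm. A plate that meets the head beside the hole stops 13 mm off the panel. A light spring (2-4 N) pulls the head to the panel.
- ledge (a point): middle of the rubber-topped ledge at the panel's foot, 30 mm above the bench, at the panel's face, y = 0; ledge 110 mm wide, 20 mm deep. The sprung head grips the slot's lips, so the carrier does not drop by itself: push it down, against roughly 2 to 10 N, until its underside stands on the ledge. The ledge's rubber gives about 1 mm per 6 N and bottoms out at 4 mm.
- tray_red: bystander: white folded tray, 100 x 115 x 30 mm, of red slides; origin at centre of underside
- tray_green: bystander: white folded tray of green slides, same size; origin at centre of underside
- tray_orange: bystander: white folded tray of orange slides, same size; origin at centre of underside
- dish: bystander: shallow glass dish, 90 mm across, 16 mm high; origin at centre of underside
- jar: bystander: amber glass jar with black cap, 52 mm across, 70 mm high; origin at centre of underside
- driver: bystander: screwdriver with a red handle, lying down; origin on its axis line, under the middle

How it is judged:
On the way, in this order (a step that is already met when the one before it is completed fails the run):
1. the carrier is lifted clear of the bench (height (world z) of carrier_grip above 0.158 m), for 0.2 s.
2. the carrier is flush on the panel with the screw head through the round part of its keyhole, well above the ledge (x of carrier_grip in the frame of panel between 0.002 and 0.01 m and y of carrier_grip in the frame of panel between -0.005 and 0.005 m and z of carrier_grip in the frame of panel between 0.178 and 0.208 m), for 0.1 s.
At the end, for the whole second after the job is handed in: the carrier hangs flush on the panel (within 4 mm), centred on the screw (within 5 mm), upright (0.06 rad) and parallel to the panel (0.08 rad), standing on the ledge (at most 1.7 mm above its free height, or up to 4.5 mm into its rubber), at rest and released (x of carrier_grip in the frame of panel between 0.002 and 0.01 m and y of carrier_grip in the frame of panel between -0.005 and 0.005 m and z of carrier_grip in the frame of panel between 0.1635 and 0.1697 m and angle between carrier's own z axis and vertical below 0.06 rad and angle between the x axis of carrier and the x axis of panel, either way round below 0.08 rad and linear speed of carrier below 0.01 m/s and contact force between the fingers and carrier below 0.1 N); the robot touches nothing.
It fails at once if the carrier is pressed on the panel, screw or ledge with more than 25 N (contact force between carrier and panel above 25 N).
It fails at once if the carrier is tipped by more than 0.35 rad (angle between carrier's own z axis and vertical above 0.35 rad).
It fails at once if a bystander is moved more than 25 mm (distance of any of tray_red, tray_green, tray_orange, dish, jar, driver from where it was at the start of the episode above 0.025 m).
It also fails if it takes over 67 s, if anything falls off the work surface, if the arm or the gripper's body presses on something with over 40 N, if the wrist force passes 120 N, or if a joint passes its speed limit or range.

ROBOT

A 6-joint arm with a two-finger parallel gripper is mounted at the origin on the work surface. World frame = base frame: x ahead of the robot, y to its left, z up, the work surface at z = 0. Lengths are in m, angles in rad, forces in N, time in s.
With the tool pointing down it reaches from about 0.225 to 0.875 m from the base axis. Payload 3.4 kg.
Tool frame: the origin (TCP) lies at the very end of the fingers, on their centre line; the grasp point (between the pads) lies 19 mm behind it; z points along the fingers, y is the line along which they close (so a half turn about z gives the same grasp; the last joint's range is limited). The gripper opens to 85 mm and grips with 20 to 120 N. Pads are 22 mm wide; open, the fingers measure 114 mm over their backs; the gripper's body (76 mm by 85 mm) begins 54 mm behind the grasp point. The pads swing forward as they close: fully open they stand 13 mm farther back than shut.
Start: joints at [1.18, 0.276, 1.505, -0, 1.361, -0.121], TCP at [0.153, 0.554, 0.231] pointing down, gripper open.
Joint ranges: [-2.89, 2.89], [-0.75, 2.08], [0.22, 2.7], [-1.18, 4.32], [0.11, 2.71], [-2.7, 2.7]. Speed limits (rad/s): [2.57, 2.57, 3.14, 3.14, 3.14, 3.14].

INTERFACE

Orientations are given as a rotation vector (axis times angle).
In Python, from rig import env gives the robot as it stands. The module is installed in compiled form; this text tells all that it offers.
- The arm moves only by the shell command python3 -m jog 'ROWS'. ROWS is JSON, a list of rows, each a list of 3 entries, a list of its own where there are three numbers: the shift along the tool's x, y, z in units of 30 mm (1.0 is 30 mm), then the turn, a rotation vector about the tool's x, y, z in units of 6 degrees (1.0 is 6 degrees), then the finger opening in mm, from 0 to 85.4. A call has 1 to 12 rows; each row shifts and turns the commanded pose from where the row before left it, along the tool's axes as they then stand; what a row does not reach is not made up. A row lasts 1/10 s, in which the tool goes at most 50 mm and 8.59 degrees, less where a joint would pass 70% of its speed; a pose out of reach is approached as far as the arm can. A call is refused whole if a number of a shift passes 1 or a number of a turn 1, either way. A call with a gripper value outside its range is refused whole. The fingers move at their own pace and stop on an object; the grip force is fixed at half the most. Time passes only in rows, so rows that do not move let the fingers close. It gives the time, the measured TCP pose, the force, the opening and the grip force at its end, in the units of the state.
- env.read_state(): the state, without advancing time (a new reading comes with each control period).
- env.camera(name): name is "scene" or "top" or "wrist"; returns a dict with "color" (400x640x3 uint8, red, green, blue), "depth" (400x640 float32, m along the optical axis (not along the pixel's ray), 0 where there is no reading), "intrinsics" (3x3 intrinsics, pixels), "position" and "orientation" of the camera in the world; the wrist camera has in their place "hand_eye" (4x4, takes a point from camera to tool coordinates, whose origin is the TCP and whose axes are the flange's). Camera axes: x right, y up, looking along -z (the intrinsics and any distortion apply to the point x, -y, -z); pixel columns grow to the right and rows downward; lengths in m; the calibration is good to about 2 mm. A picture is of the moment at which its call begins: read the wrist's pose just before it.
- env.job_done(): hands the job in; it is judged then, once.
The state is a dict: "time": time; "joints": joint angles; "joint_vel": joint speeds; "effort": joint torques, N m; "position": TCP position; "ee_rot": TCP orientation; "ft_force": force on the tool from outside, world axes, zero at the start; "wrist_torque": the same for the moment, N m; "opening": finger opening in m; "grip_force": force on a finger pad.
Only numpy, scipy, OpenCV 4.12 (cv2) and the standard library are available. Lean on these libraries where they do the work, as an engineer would, in place of code of your own. Each camera call takes 0.05 s, during which the arm holds its last target. There are 200 camera calls.

## Working session

There is one attempt and no reset: what is moved stays moved. The work goes in short steps, Python scripts to look and compute and a shell command to move; the robot and the scene stay as the last step left them, time stands still between calls to the robot, and variables do not carry over. Pictures are saved under pics/ and viewed, at most 10 in all, crops included, and the job is handed in when it is done.

```bash
mkdir -p pics
cat > h.py <<'E'
import numpy as np, cv2
from scipy.spatial.transform import Rotation as R
from rig import env
def shot(n,name=None):
    s=env.read_state(); c=env.camera(n)
    if name: cv2.imwrite('pics/'+name,c['color'][:,:,::-1])
    K=np.array(c['intrinsics']); 
    if n=='wrist':
        H=np.array(c['hand_eye']); T=np.eye(4); T[:3,:3]=R.from_rotvec(s['ee_rot']).as_matrix(); T[:3,3]=s['position']; M=T@H
    else:
        M=np.eye(4); o=np.array(c['orientation']); M[:3,:3]=o if o.shape==(3,3) else (R.from_rotvec(o) if o.size==3 else R.from_quat(o)).as_matrix(); M[:3,3]=c['position']
    d=c['depth']; v,u=np.mgrid[:400,:640]
    P=np.stack([(u-K[0,2])/K[0,0]*d,-(v-K[1,2])/K[1,1]*d,-d],-1)@M[:3,:3].T+M[:3,3]
    P[d==0]=np.nan
    return c,P
E
python3 - <<'E'
from h import *
print({k:np.round(v,3) for k,v in env.read_state().items()})
for n in('scene','top'):
    c,P=shot(n,n+'0.png'); print(n,c['position'],c['orientation'],c['intrinsics'],[k for k in c])
    np.save(n+'P.npy',P); np.save(n+'C.npy',c['color'])
    hsv=cv2.cvtColor(c['color'],cv2.COLOR_RGB2HSV)
    for nm,lo,hi in(('orange',(5,150,120),(20,255,255)),('blue',(95,100,50),(130,255,255)),('mag',(140,100,80),(172,255,255))):
        m=cv2.inRange(hsv,lo,hi); k,l,st,ce=cv2.connectedComponentsWithStats(m)
        for i in range(1,k):
            if st[i,4]>40: q=P[l==i]; print(nm,st[i],np.round(ce[i]),np.round(np.nanpercentile(q,[3,50,97],axis=0),3).tolist())
E
```

```text
{'time': np.float64(0.0), 'joints': array([ 1.18 ,  0.277,  1.506, -0.   ,  1.361, -0.121]), 'joint_vel': array([ 0.   , -0.   , -0.001, -0.001, -0.002, -0.001]), 'effort': array([-0.0000e+00, -4.1678e+01, -2.4580e+01, -0.0000e+00,  1.1000e-02,
       -0.0000e+00]), 'position': array([0.153, 0.554, 0.23 ]), 'ee_rot': array([-4.220e-01, -3.113e+00,  3.000e-03]), 'ft_force': array([ 0.288,  0.551, -0.484]), 'wrist_torque': array([ 0.001, -0.016, -0.003]), 'grip_force': np.float64(0.0), 'opening': np.float64(0.085)}
scene [ 1.39232336 -0.62981255  1.28231276] [0.66353174 0.31399596 0.84977358] [[470.47586019   0.         312.34573489]
 [  0.         470.47586019 196.57892156]
 [  0.           0.           1.        ]] ['color', 'depth', 'intrinsics', 'position', 'orientation']
blue [397  71  27  19 127] [410.  80.] [[-0.292, 1.463, -0.665], [-0.248, 1.557, -0.602], [-0.236, 1.668, -0.53]]
blue [298 139  51  17 122] [323. 147.] [[0.45, 0.079, 0.135], [0.476, 0.168, 0.14], [0.501, 0.256, 0.145]]
blue [ 127  321  117   79 5693] [189. 369.] [[0.764, -0.71, 0.002], [0.807, -0.581, 0.009], [0.922, -0.485, 0.092]]
mag [247 221  24  17 127] [259. 229.] [[0.532, -0.21, 0.021], [0.556, -0.174, 0.028], [0.574, -0.14, 0.034]]
top [ 0.3137946  -0.01254912  1.69581552] [ 0.14008138 -0.14132797 -1.59331974] [[517.7994542    0.         329.32559148]
 [  0.         517.7994542  202.50850445]
 [  0.           0.           1.        ]] ['color', 'depth', 'intrinsics', 'position', 'orientation']
orange [376 219  13   5  43] [382. 221.] [[0.524, -0.189, 0.152], [0.531, -0.174, 0.157], [0.537, -0.156, 0.163]]
blue [ 469  102   78   56 3826] [507. 129.] [[0.759, -0.718, -0.001], [0.854, -0.623, 0.01], [0.916, -0.492, 0.092]]
blue [237 235  64  19 226] [268. 244.] [[0.446, 0.08, 0.134], [0.472, 0.167, 0.14], [0.499, 0.258, 0.145]]
mag [371 214  17   9  48] [378. 217.] [[0.549, -0.205, 0.005], [0.564, -0.175, 0.027], [0.573, -0.154, 0.039]]
```

Run:
```python
import cv2
a=cv2.imread('pics/scene0.png')[100:300,150:500]; b=cv2.imread('pics/top0.png')[130:330,180:530]
cv2.imwrite('pics/a.png',cv2.resize(cv2.vconcat([a,b]),None,fx=1.5,fy=1.5,interpolation=cv2.INTER_CUBIC))
```

```text
(no output)
```

View pics/a.png

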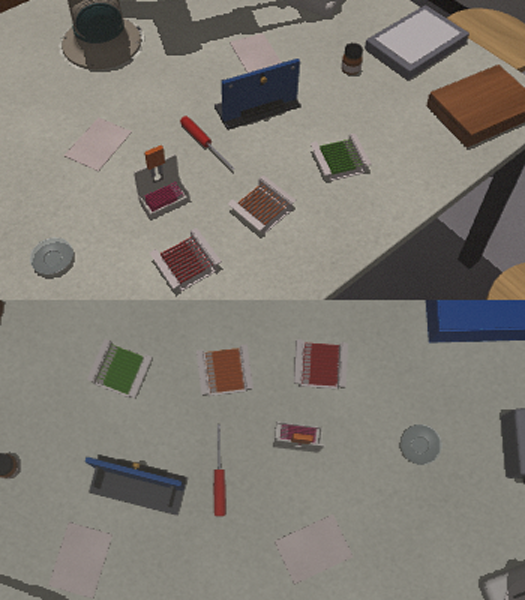

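The picture shows the carrier, with its orange tab, at about scene (253,205), its tray towards +x. The panel and its brass head are at about scene (325,152), facing the same way. The driver lies between the two. Next I fit planes to the depth points.

Run:
```python
import numpy as np,cv2
P=np.load('sceneP.npy');C=np.load('sceneC.npy');T=np.load('topP.npy');TC=np.load('topC.npy')
def box(P,x,y,z): return (P[...,0]>x[0])&(P[...,0]<x[1])&(P[...,1]>y[0])&(P[...,1]<y[1])&(P[...,2]>z[0])&(P[...,2]<z[1])
def vert(q):
    # robust line x=a+b*y of vertical-face points, with z-tilt
    for _ in range(5):
        A=np.c_[np.ones(len(q)),q[:,1],q[:,2]];s=np.linalg.lstsq(A,q[:,0],rcond=None)[0];r=q[:,0]-A@s;q=q[abs(r)<max(.003,1.5*r.std())]
    return s,r.std(),len(q)
hs=cv2.cvtColor(C,cv2.COLOR_RGB2HSV);ht=cv2.cvtColor(TC,cv2.COLOR_RGB2HSV)
bl=(hs[...,0]>95)&(hs[...,0]<130)&(hs[...,1]>90)
m=bl&box(P,(.4,.56),(.03,.3),(.05,.132)); print('panel face',vert(P[m]))
q=P[m];print('y',np.percentile(q[:,1],[0,1,50,99,100]).round(4))
m=box(P,(.4,.56),(.03,.3),(.07,.2))&(hs[...,0]>12)&(hs[...,0]<35)&(hs[...,1]>80);print('brass',np.argwhere(m).mean(0),m.sum(),P[m].round(3).tolist()[:12])
tb=(ht[...,0]>95)&(ht[...,0]<130)&(ht[...,1]>90)&box(T,(.4,.56),(.03,.3),(.125,.2));q=T[tb]
print('top blue',len(q),np.percentile(q,[0,2,50,98,100],axis=0).round(3).tolist(),np.polyfit(q[:,1],q[:,0],1))
r=cv2.minAreaRect(q[:,:2].astype(np.float32)*1000);print(r)
m=box(P,(.49,.6),(-.27,-.1),(.045,.105));print('plate',vert(P[m]));print(np.percentile(P[m],[1,50,99],axis=0).round(3).tolist())
for nm,PP,h in(('s',P,hs),('t',T,ht)):
    m=box(PP,(.49,.6),(-.27,-.1),(.11,.19));q=PP[m];o=q[np.median(q)>-9 if 0 else slice(None)];print(nm,'tab',len(q),np.percentile(q,[2,50,98],axis=0).round(3).tolist())
    r=cv2.minAreaRect(q[q[:,2]>.15][:,:2].astype(np.float32)*1000) if (q[:,2]>.15).sum()>3 else 0;print(r)
m=box(T,(.48,.62),(-.27,-.1),(.02,.2));print('carrier top rect',cv2.minAreaRect(T[m][:,:2].astype(np.float32)*1000))
```

```text
panel face (array([0.43397672, 0.27435836, 0.00200354]), np.float64(0.0016713765286559394), 163)
y [0.0712 0.0724 0.178  0.2595 0.261 ]
brass [152.5        325.28571429] 14 [[0.477, 0.17, 0.12], [0.487, 0.166, 0.13], [0.488, 0.17, 0.129], [0.488, 0.161, 0.129], [0.487, 0.166, 0.125], [0.492, 0.167, 0.129], [0.491, 0.172, 0.125], [0.491, 0.158, 0.128], [0.492, 0.162, 0.127], [0.493, 0.166, 0.125], [0.495, 0.169, 0.124], [0.493, 0.157, 0.125]]
top blue 228 [[0.443, 0.074, 0.129], [0.446, 0.078, 0.133], [0.472, 0.167, 0.14], [0.499, 0.26, 0.146], [0.502, 0.265, 0.15]] [0.28369961 0.42444451]
((472.5635070800781, 169.4777374267578), (198.71337890625, 10.420778274536133), 74.07030487060547)
plate (array([0.55455058, 0.14825168, 0.02422701]), np.float64(0.001473091288525777), 249)
[[0.52, -0.22, 0.046], [0.531, -0.174, 0.075], [0.54, -0.122, 0.104]]
s tab 168 [[0.524, -0.194, 0.111], [0.538, -0.173, 0.139], [0.543, -0.137, 0.162]]
((533.6207885742188, -171.96273803710938), (39.30837631225586, 15.522378921508789), 80.54122161865234)
t tab 107 [[0.52, -0.211, 0.111], [0.528, -0.171, 0.153], [0.537, -0.126, 0.162]]
((530.9140014648438, -172.65109252929688), (39.70413589477539, 12.673079490661621), 82.16471862792969)
carrier top rect ((551.4036865234375, -176.24270629882812), (100.45652770996094, 55.76664352416992), 81.40361785888672)
```

```bash
cat >> h.py <<'E'
def togo(p,yaw,prt=True):
    "remaining shift (tool units) and turn (units) to TCP position p, tool down with y axis at yaw(deg)"
    s=env.read_state(); Rt=R.from_rotvec(s['ee_rot']); c,n=np.cos(np.radians(yaw)),np.sin(np.radians(yaw))
    G=R.from_matrix(np.array([[-n,c,0],[c,n,0],[0,0,-1]]).T)
    print('t',round(float(s['time']),2),'pos',np.round(s['position'],4),'shift',np.round(Rt.inv().apply(np.array(p)-s['position'])/.03,3),'turn',np.round(np.degrees((Rt.inv()*G).as_rotvec())/6,3),'F',np.round(s['ft_force'],2),'open',round(float(s['opening']),4))
E
python3 -m jog '[[[0,0,-0.6],[0,0,1],85],[[0,0,0],[0,0,1],85],[[0,0,0],[0,0,1],85],[[0,0,0],[0,0,1],85],[[0,0,0],[0,0,1],85],[[0,0,0],[0,0,1],85],[[0,0,0],[0,0,1],85],[[0,0,0],[0,0,1],85],[[0,0,0],[0,0,1],85],[[0,0,0],[0,0,1],85],[[0,0,0],[0,0,1],85],[[0,0,0],[0,0,1],85]]'
python3 -m jog '[[[0,0,0],[0,0,1],85],[[0,0,0],[0,0,0.83],85],[[-0.96,0.7,0],[0,0,0],85],[[-0.96,0.7,0],[0,0,0],85],[[-0.96,0.7,0],[0,0,0],85],[[-0.96,0.7,0],[0,0,0],85],[[-0.96,0.7,0],[0,0,0],85],[[-0.96,0.7,0],[0,0,0],85],[[-0.96,0.7,0],[0,0,0],85],[[-0.96,0.7,0],[0,0,0],85],[[-0.96,0.7,0],[0,0,0],85],[[-0.96,0.7,0],[0,0,0],85]]'
python3 -c "
from h import *
togo((.532,-.1725,.25),-8.5)"
```

```text
time: 1.3
position: [0.1473, 0.5578, 0.2506]
ee_rot: [-2.164, -2.259, 0.001]
ft_force: [-10.5, 5.2, 3.8]
opening: 0.0854
grip_force: 6.9
time: 2.5
position: [0.3189, 0.2371, 0.2491]
ee_rot: [-2.379, -2.052, 0.0]
ft_force: [-0.0, 0.4, 0.3]
opening: 0.085
grip_force: 0.0
t 2.5 pos [0.3189 0.2371 0.2491] shift [-12.465   9.027  -0.031] turn [-0.002  0.001  0.013] F [-0.04  0.42  0.25] open 0.085
```

```bash
python3 -m jog '[[[-1,0.75,0],[0,0,0],85],[[-1,0.75,0],[0,0,0],85],[[-1,0.75,0],[0,0,0],85],[[-1,0.75,0],[0,0,0],85],[[-1,0.75,0],[0,0,0],85],[[-1,0.75,0],[0,0,0],85],[[-1,0.75,0],[0,0,0],85],[[-1,0.75,0],[0,0,0],85],[[-1,0.75,0],[0,0,0],85],[[-1,0.75,0],[0,0,0],85],[[-1,0.75,0],[0,0,0],85],[[-1,0.75,0],[0,0,0],85]]'
python3 -m jog '[[[-0.45,0.05,0],[0,0,0],85],[[0,0,0],[0,0,0],85],[[0,0,0],[0,0,0],85]]'
python3 - <<'E'
from h import *
togo((.532,-.1725,.25),-8.5)
c,P=shot('wrist','w1.png'); h=cv2.cvtColor(c['color'],cv2.COLOR_RGB2HSV)
m=cv2.inRange(h,(4,140,60),(22,255,255)); k,l,st,ce=cv2.connectedComponentsWithStats(m)
for i in range(1,k):
    if st[i,4]>100:
        q=P[l==i];q=q[~np.isnan(q[:,0])];print(st[i],np.percentile(q,[2,50,98],axis=0).round(4).tolist()); t=q[q[:,2]>.15]
        if len(t)>20: print(len(t),cv2.minAreaRect(t[:,:2].astype(np.float32)*1000),np.median(t,0))
E
```

```text
time: 3.7
position: [0.5333, -0.1586, 0.2488]
ee_rot: [-2.379, -2.051, 0.0]
ft_force: [0.7, 0.6, 0.2]
opening: 0.085
grip_force: 0.0
time: 4.0
position: [0.5316, -0.1698, 0.2489]
ee_rot: [-2.377, -2.05, -0.0]
ft_force: [0.0, 0.1, -0.6]
opening: 0.085
grip_force: 0.0
t 4.0 pos [ 0.5316 -0.1698  0.2489] shift [-0.086  0.027 -0.038] turn [-0.017 -0.015  0.007] F [ 0.02  0.12 -0.61] open 0.085
[ 413    0   97   53 3890] [[0.661, -0.057, 0.008], [0.6958, -0.0356, 0.0218], [0.7478, -0.0126, 0.0272]]
[312 167  15  58 795] [[0.5247, -0.1885, 0.1173], [0.5313, -0.165, 0.1573], [0.5382, -0.1513, 0.1588]]
671 ((530.8388671875, -170.65206909179688), (38.39404296875, 11.014054298400879), 81.56865692138672) [ 0.53092778 -0.16820864  0.15747572]
```

View pics/w1.png

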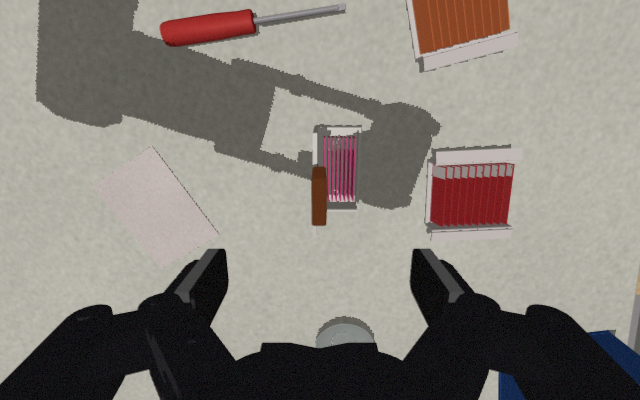

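The tab is at pixel (319,197), midway between the fingers. I descend and pinch.

```bash
python3 -m jog '[[[-0.06,0,0.8],[0,0,0],50],[[0,0,0.8],[0,0,0],50],[[0,0,0.8],[0,0,0],50],[[0,0,0.8],[0,0,0],50],[[0,0,0.5],[0,0,0],50],[[0,0,0.5],[0,0,0],50],[[0,0,0],[0,0,0],30],[[0,0,0],[0,0,0],20],[[0,0,0],[0,0,0],15],[[0,0,0],[0,0,0],0],[[0,0,0],[0,0,0],0],[[0,0,0],[0,0,0],0]]'
python3 -m jog '[[[0,0,0],[0,0,0],0],[[0,0,0],[0,0,0],0],[[0,0,0],[0,0,0],0]]'
python3 -c "
from h import *
togo((.531,-.1715,.25),-8.5)"
```

```text
time: 5.25
position: [0.5323, -0.1723, 0.1243]
ee_rot: [2.379, 2.052, 0.001]
ft_force: [-1.6, 2.5, 6.6]
opening: 0.011
grip_force: 61.3
time: 5.55
position: [0.5323, -0.1723, 0.1242]
ee_rot: [2.379, 2.052, 0.001]
ft_force: [-1.9, 2.6, 5.4]
opening: 0.0113
grip_force: 61.3
t 5.55 pos [ 0.5323 -0.1723  0.1242] shift [ 0.022 -0.045 -4.192] turn [ 0.007 -0.004  0.009] F [-1.9   2.62  5.38] open 0.0113
```

```bash
python3 -m jog '[[[0,0,-0.2],[0,0,0],0],[[0,0,-0.4],[0,0,0],0],[[0,0,-0.5],[0,0,0],0],[[0,0,-0.5],[0,0,0],0],[[0,0,-0.5],[0,0,0],0],[[0,0,-0.4],[0,0,0.2],0],[[0,0,0],[0,0,0.3],0],[[0,0,0],[0,0,0.3],0],[[0,0,0],[0,0,0.2],0],[[0,0,0],[0,0,0.18],0],[[0,0,0],[0,0,0],0]]'
python3 -c "
from h import *
togo((.5424,.03,.20),-15.6)
print(env.camera('wrist')['hand_eye'])"
```

```text
time: 6.65
position: [0.5322, -0.1726, 0.1982]
ee_rot: [-2.501, -1.9, 0.0]
ft_force: [1.1, 0.3, -2.6]
opening: 0.0116
grip_force: 60.0
t 6.65 pos [ 0.5322 -0.1726  0.1982] shift [ 6.596 -1.481 -0.058] turn [-0.002 -0.001  0.009] F [ 1.05  0.31 -2.62] open 0.0116
[[ 1.47773055e-04  9.59734653e-01  2.80908122e-01  7.16263479e-02]
 [ 9.99999941e-01 -5.51382283e-05 -3.37672607e-04 -8.04474439e-04]
 [-3.08587326e-04  2.80908156e-01 -9.59734605e-01 -1.42340452e-01]
 [ 0.00000000e+00  0.00000000e+00  0.00000000e+00  1.00000000e+00]]
```

```bash
python3 -m jog '[[[0.3,-0.07,0],[0,0,0],0],[[0.6,-0.14,0],[0,0,0],0],[[0.7,-0.16,0],[0,0,0],0],[[0.8,-0.18,0],[0,0,0],0],[[0.8,-0.18,0],[0,0,0],0],[[0.8,-0.18,0],[0,0,0],0],[[0.8,-0.18,0],[0,0,0],0],[[0.8,-0.18,0],[0,0,0],0],[[0.6,-0.14,0],[0,0,0],0],[[0.4,-0.07,0],[0,0,0],0],[[0,0,0],[0,0,0],0],[[0,0,0],[0,0,0],0]]'
python3 - <<'E'
from h import *
togo((.5324,.1529,.20),-15.6)
c,P=shot('wrist','w2.png'); h=cv2.cvtColor(c['color'],cv2.COLOR_RGB2HSV)
b=(P[...,0]>.4)&(P[...,0]<.56)&(P[...,1]>.03)&(P[...,1]<.3)
m=b&(h[...,0]>12)&(h[...,0]<35)&(h[...,1]>90)&(P[...,2]>.08)
print('brass',m.sum(),np.argwhere(m).mean(0)); q=P[m]; print(np.percentile(q,[2,25,50,75,98],axis=0).round(4).tolist())
bl=b&(h[...,0]>95)&(h[...,0]<130)&(h[...,1]>90)&(P[...,2]>.134); t=P[bl]
print(len(t),cv2.minAreaRect(t[:,:2].astype(np.float32)*1000),np.median(t,0),np.percentile(t,[1,99],axis=0).round(4).tolist())
f=b&(h[...,0]>95)&(h[...,0]<130)&(h[...,1]>90)&(P[...,2]<.13)&(P[...,2]>.05); t=P[f]
if len(t)>50: print('face',len(t),np.linalg.lstsq(np.c_[np.ones(len(t)),t[:,1],t[:,2]],t[:,0],rcond=None)[0])
E
```

```text
time: 7.9
position: [0.5424, 0.0299, 0.1983]
ee_rot: [2.5, 1.902, -0.001]
ft_force: [0.5, -0.0, -2.8]
opening: 0.0109
grip_force: 60.0
t 7.9 pos [0.5424 0.0299 0.1983] shift [ 3.864 -1.416 -0.061] turn [0.001 0.008 0.021] F [ 0.48 -0.03 -2.76] open 0.0109
brass 539 [ 35.49350649 178.17439703]
[[0.4781, 0.0496, 0.1163], [0.4849, 0.1622, 0.1244], [0.4879, 0.1655, 0.1275], [0.49, 0.1684, 0.1293], [0.5383, 0.1722, 0.2016]]
4195 ((481.9384460449219, 92.9695816040039), (86.2828140258789, 168.78634643554688), 29.39249038696289) [0.4638677  0.13388911 0.13947817] [[0.4437, 0.0496, 0.1343], [0.5304, 0.1809, 0.2743]]
face 6622 [4.29821524e-01 2.83654551e-01 1.66897584e-04]
```

View pics/w2.png

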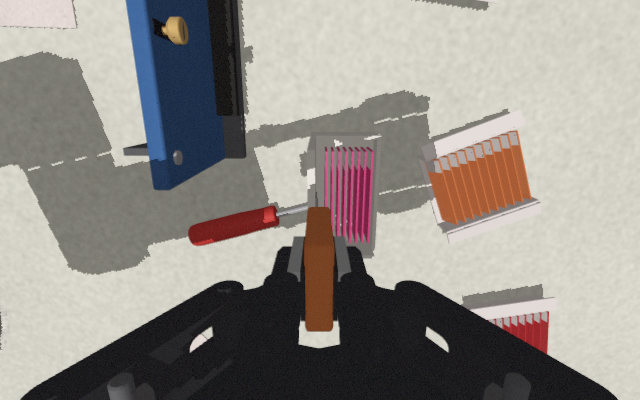

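The picture shows the brass head at (177,32) and the panel's front face in clear view. The carrier hangs straight in the grip. I work out the head in panel axes.

Run:
```python
from h import *
c,P=shot('wrist'); h=cv2.cvtColor(c['color'],cv2.COLOR_RGB2HSV)
hue=(h[...,0]>95)&(h[...,0]<130)&(h[...,1]>90)
f=hue&(P[...,2]<.13)&(P[...,2]>.05)&(P[...,0]<.52);t=P[f]
for _ in range(4):
    A=np.c_[np.ones(len(t)),t[:,1]];s=np.linalg.lstsq(A,t[:,0],rcond=None)[0];r=t[:,0]-A@s;t=t[abs(r)<.003]
print('face',s,r.std(),len(t)); yaw=-np.arctan(s[1]);n=np.array([np.cos(yaw),np.sin(yaw),0]);e=np.array([-n[1],n[0],0])
print('yaw',np.degrees(yaw)); F0=np.array([s[0],0,0])
m=np.zeros((400,640),bool);m[5:60,150:200]=1
m&=(h[...,0]>10)&(h[...,0]<35)&(h[...,1]>60)&(P[...,2]>.1)
q=P[m]-F0; L=np.c_[q@n,q@e,P[m][:,2]]*1000
print(len(L)); 
for a in range(0,16,2):
    k=L[(L[:,0]>=a)&(L[:,0]<a+2)]
    if len(k): print(a,len(k),'y',np.percentile(k[:,1],[2,50,98]).round(1),'z',np.percentile(k[:,2],[2,50,98]).round(1))
k=L[L[:,0]>11]
T=hue&(P[...,2]>.136)&(P[...,2]<.145)&(P[...,0]<.5);t=P[T]-F0;print('top',np.percentile(t@n,[1,99]),np.percentile(t@e,[0,1,99]),np.median(P[T][:,2]))
np.savez('panel.npz',F0=F0,n=n,e=e)
# carrier tab in the grip
m=(h[...,0]>4)&(h[...,0]<20)&(h[...,1]>140)&(P[...,2]>.2)&(P[...,1]<.08);t=P[m];z=np.median(t[:,2]);print('tab',z,len(t),cv2.minAreaRect(t[abs(t[:,2]-z)<.004][:,:2].astype(np.float32)*1000))
# plate yaw/upright check: plate top
m=(P[...,2]>.165)&(P[...,2]<.195)&(P[...,1]>.04)&(P[...,1]<.1)&(P[...,0]<.57);t=P[m]
if len(t)>10:print('plate top',np.median(t,0),np.percentile(t,[2,98],axis=0))
```

```text
face [0.42984891 0.2836173 ] 0.0003008361424279805 6612
yaw -15.83425402376526
562
0 39 y [172.7 175.8 186.4] z [109.2 124.2 131.4]
2 16 y [172.9 174.7 177.3] z [123.3 124.2 126.5]
4 24 y [170.5 174.5 179.7] z [125.5 127.4 129. ]
6 68 y [168.1 174.4 182.7] z [122.7 128.8 131. ]
8 87 y [167.9 173.9 183. ] z [123.2 128.7 130.4]
10 94 y [167.8 173.9 182.1] z [122.3 128.9 131. ]
12 232 y [168.5 175.3 181.8] z [115.8 124.9 130.8]
top [-0.01077229  0.00045098] [0.07653511 0.07832503 0.1865005 ] 0.13952362427454534
tab 0.23139226032116364 3168 ((542.0523681640625, 30.5006160736084), (39.568702697753906, 11.839494705200195), 74.50289916992188)
plate top [0.54726548 0.06080827 0.18401573] [[0.54153645 0.0474067  0.17308127]
 [0.55218808 0.07924019 0.19443579]]
```

```bash
cat >> h.py <<'E'
def pan(tz=.1855,d=0):
    "state in panel axes: back-face distance, y offset, z of TCP (mm)"
    z=np.load('panel.npz'); s=env.read_state(); q=np.array(s['position'])-z['F0']; f=np.array(s['ft_force'])
    print('d %.2f y %.2f z %.2f  Fn %.1f Fy %.1f Fz %.1f'%(q@z['n']*1e3-6,q@z['e']*1e3-175.2,s['position'][2]*1e3,f@z['n'],f@z['e'],f[2]), 'M',np.round(s['wrist_torque'],2))
    p=z['F0']+z['e']*.1752+z['n']*(.006+d/1000); p[2]=tz; togo(p,-15.83)
E
python3 -m jog '[[[0.3,-0.1,0],[0,0,0.06],0],[[0.5,-0.2,0.1],[0,0,0],0],[[0.6,-0.2,0.1],[0,0,0],0],[[0.6,-0.2,0.1],[0,0,0],0],[[0.6,-0.2,0.1],[0,0,0],0],[[0.6,-0.2,0],[0,0,0],0],[[0.4,-0.2,0],[0,0,0],0],[[0.2,-0.1,0],[0,0,0],0],[[0,0,0],[0,0,0],0],[[0,0,0],[0,0,0],0]]'
python3 -c "
from h import *
pan(d=40)"
```

```text
time: 9.0
position: [0.5331, 0.1509, 0.1863]
ee_rot: [2.506, 1.893, -0.0]
ft_force: [0.0, -0.3, -3.7]
opening: 0.0111
grip_force: 60.0
d 52.20 y -1.84 z 186.34  Fn 0.1 Fy -0.3 Fz -3.7 M [-0.01  0.01 -0.  ]
t 9.0 pos [0.5331 0.1509 0.1863] shift [ 0.061 -0.407  0.028] turn [ 0.004  0.005 -0.006] F [ 0.03 -0.29 -3.71] open 0.0111
```

```bash
python3 -m jog '[[[0.061,-0.2,0.028],[0,0,0],0],[[0,-0.4,0],[0,0,0],0],[[0,-0.3,0],[0,0,0],0],[[0,-0.2,0],[0,0,0],0],[[0,-0.1,0],[0,0,0],0],[[0,0,0],[0,0,0],0],[[0,0,0],[0,0,0],0]]'
python3 - <<'E'
from h import *
pan()
c,P=shot('wrist','w3.png')
c,P=shot('scene'); cv2.imwrite('pics/s3.png',cv2.resize(c['color'][100:200,260:400,::-1],None,fx=5,fy=5,interpolation=cv2.INTER_CUBIC))
E
```

```text
time: 9.7
position: [0.4994, 0.1629, 0.1856]
ee_rot: [2.506, 1.893, 0.001]
ft_force: [0.7, -0.9, -3.0]
opening: 0.0116
grip_force: 60.1
d 16.43 y 0.47 z 185.65  Fn 0.9 Fy -0.7 Fz -3.0 M [0.04 0.01 0.01]
t 9.7 pos [0.4994 0.1629 0.1856] shift [-0.016 -0.548  0.004] turn [ 0.008 -0.003 -0.007] F [ 0.71 -0.9  -2.97] open 0.0116
```

View pics/s3.png

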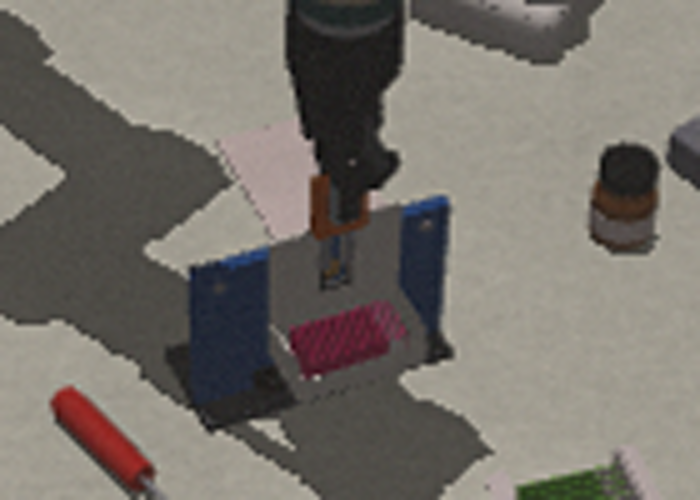

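View pics/w3.png

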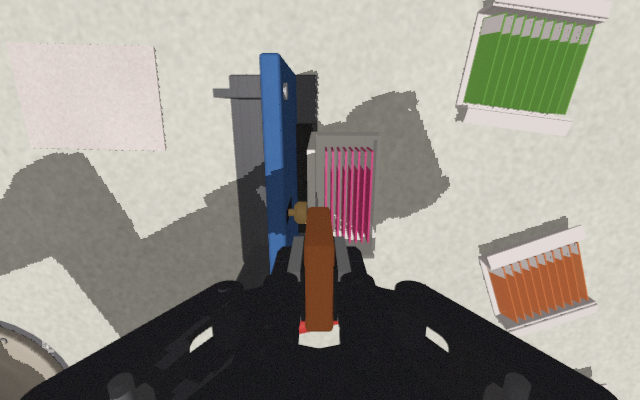

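The head shows through the lower part of the keyhole at about (335,270) in the scene crop, and the plate is parallel to the panel. I press in gently.

```bash
python3 -m jog '[[[-0.016,-0.05,0.004],[0,0,0],0],[[0,-0.04,0],[0,0,0],0],[[0,-0.04,0],[0,0,0],0],[[0,-0.03,0],[0,0,0],0],[[0,0,0],[0,0,0],0]]'
python3 -c "
from h import *
pan()"
python3 -m jog '[[[0,-0.03,0],[0,0,0],0],[[0,-0.03,0],[0,0,0],0],[[0,0,0],[0,0,0],0]]'
python3 -c "
from h import *
pan()"
```

```text
time: 10.3
position: [0.4941, 0.1638, 0.1853]
ee_rot: [-2.507, -1.893, 0.0]
ft_force: [-0.2, 0.2, -2.4]
opening: 0.0113
grip_force: 60.0
d 11.13 y -0.11 z 185.33  Fn -0.2 Fy 0.2 Fz -2.4 M [-0.06 -0.01 -0.06]
t 10.3 pos [0.4941 0.1638 0.1853] shift [ 0.003 -0.371 -0.006] turn [-0.001 -0.001 -0.007] F [-0.16  0.25 -2.44] open 0.0113
time: 10.6
position: [0.4924, 0.1642, 0.1853]
ee_rot: [-2.507, -1.893, 0.0]
ft_force: [-0.2, 0.2, -3.8]
opening: 0.0115
grip_force: 60.0
d 9.35 y -0.14 z 185.35  Fn -0.2 Fy 0.1 Fz -3.8 M [ 0.03  0.02 -0.01]
t 10.6 pos [0.4924 0.1642 0.1853] shift [ 0.004 -0.312 -0.005] turn [-0.001 -0.    -0.007] F [-0.16  0.18 -3.78] open 0.0115
```

No contact at d = 9.35 mm, so the head is in the hole. I continue to the face.

```bash
python3 -m jog '[[[0,-0.05,0],[0,0,0],0],[[0,-0.05,0],[0,0,0],0],[[0,-0.04,0],[0,0,0],0],[[0,0,0],[0,0,0],0]]'
python3 -c "
from h import *
pan()"
python3 -m jog '[[[0,-0.04,0],[0,0,0],0],[[0,-0.04,0],[0,0,0],0],[[0,-0.03,0],[0,0,0],0],[[0,0,0],[0,0,0],0]]'
python3 -c "
from h import *
pan()"
```

```text
time: 11.0
position: [0.4882, 0.1654, 0.1854]
ee_rot: [-2.507, -1.893, 0.0]
ft_force: [0.5, -0.1, -2.4]
opening: 0.0116
grip_force: 59.9
d 5.01 y -0.13 z 185.36  Fn 0.5 Fy 0.1 Fz -2.4 M [ 0.04  0.03 -0.02]
t 11.0 pos [0.4882 0.1654 0.1854] shift [ 0.004 -0.167 -0.005] turn [-0.002 -0.    -0.006] F [ 0.54 -0.06 -2.35] open 0.0116
time: 11.4
position: [0.4851, 0.1663, 0.1853]
ee_rot: [-2.507, -1.893, 0.0]
ft_force: [-0.7, -0.0, -2.4]
opening: 0.011
grip_force: 60.0
d 1.83 y -0.14 z 185.34  Fn -0.7 Fy -0.2 Fz -2.4 M [0.06 0.06 0.06]
t 11.4 pos [0.4851 0.1663 0.1853] shift [ 0.005 -0.061 -0.005] turn [-0.001 -0.    -0.008] F [-0.7  -0.03 -2.44] open 0.011
```

```bash
python3 -m jog '[[[0,-0.03,0],[0,0,0],0],[[0,-0.03,0],[0,0,0],0],[[0,0,0],[0,0,0],0],[[0,0,0],[0,0,0],0]]'
python3 -c "
from h import *
pan()"
python3 -m jog '[[[0,-0.015,0],[0,0,0],0],[[0,0,0],[0,0,0],0],[[0,0,0],[0,0,0],0]]'
python3 -c "
from h import *
pan()"
```

```text
time: 11.8
position: [0.4843, 0.1666, 0.1854]
ee_rot: [2.506, 1.893, 0.002]
ft_force: [1.8, -1.3, -4.2]
opening: 0.0112
grip_force: 59.8
d 0.89 y -0.09 z 185.45  Fn 2.1 Fy -0.8 Fz -4.2 M [-0.21 -0.49  0.09]
t 11.8 pos [0.4843 0.1666 0.1854] shift [ 0.003 -0.03  -0.002] turn [ 0.014 -0.002 -0.006] F [ 1.83 -1.32 -4.23] open 0.0112
time: 12.1
position: [0.4841, 0.1666, 0.1855]
ee_rot: [2.506, 1.893, 0.002]
ft_force: [4.2, -2.2, -5.7]
opening: 0.0111
grip_force: 59.6
d 0.77 y -0.08 z 185.46  Fn 4.6 Fy -0.9 Fz -5.7 M [-0.35 -0.9   0.14]
t 12.1 pos [0.4841 0.1666 0.1855] shift [ 0.003 -0.026 -0.001] turn [ 0.019 -0.002 -0.007] F [ 4.21 -2.17 -5.73] open 0.0111
```

Contact at d ≈ 0.8 mm with 4.6 N, so the carrier is flush. I ease off slightly and slide down.

```bash
python3 -m jog '[[[0,0.018,0],[0,0,0],0],[[0,0,0.03],[0,0,0],0],[[0,0,0.05],[0,0,0],0],[[0,0,0.05],[0,0,0],0],[[0,0,0.05],[0,0,0],0],[[0,0,0],[0,0,0],0]]'
python3 -c "
from h import *
pan(.1542)"
python3 -m jog '[[[0,0,0.05],[0,0,0],0],[[0,0,0.06],[0,0,0],0],[[0,0,0.06],[0,0,0],0],[[0,0,0.06],[0,0,0],0],[[0,0,0.05],[0,0,0],0],[[0,0,0],[0,0,0],0]]'
python3 -c "
from h import *
pan(.1542)"
```

```text
time: 12.7
position: [0.4842, 0.1668, 0.18]
ee_rot: [2.507, 1.893, 0.002]
ft_force: [5.0, -1.6, -1.0]
opening: 0.0111
grip_force: 60.3
d 0.79 y 0.16 z 180.04  Fn 5.2 Fy -0.2 Fz -1.0 M [-0.21 -0.94  0.06]
t 12.7 pos [0.4842 0.1668 0.18  ] shift [-0.006 -0.027  0.861] turn [ 0.011 -0.007 -0.008] F [ 4.97 -1.57 -1.01] open 0.0111
time: 13.3
position: [0.4843, 0.1668, 0.1717]
ee_rot: [2.506, 1.893, 0.002]
ft_force: [4.9, -1.0, 4.6]
opening: 0.0113
grip_force: 61.2
d 0.85 y 0.11 z 171.72  Fn 5.0 Fy 0.4 Fz 4.6 M [-0.32 -0.99  0.1 ]
t 13.3 pos [0.4843 0.1668 0.1717] shift [-0.004 -0.029  0.584] turn [ 0.012 -0.006 -0.008] F [ 4.89 -0.98  4.63] open 0.0113
```

```bash
python3 -m jog '[[[0,0,0.06],[0,0,0],0],[[0,0,0.06],[0,0,0],0],[[0,0,0.06],[0,0,0],0],[[0,0,0.06],[0,0,0],0],[[0,0,0.06],[0,0,0],0],[[0,0,0.06],[0,0,0],0],[[0,0,0.06],[0,0,0],0],[[0,0,0.05],[0,0,0],0],[[0,0,0],[0,0,0],0]]'
python3 -c "
from h import *
pan(.1542)"
python3 -m jog '[[[0,0,0.04],[0,0,0],0],[[0,0,0.03],[0,0,0],0],[[0,0,0.03],[0,0,0],0],[[0,0,0],[0,0,0],0]]'
python3 -c "
from h import *
pan(.1542)"
```

```text
time: 14.2
position: [0.4843, 0.1667, 0.1575]
ee_rot: [2.506, 1.893, 0.002]
ft_force: [6.1, -1.0, 3.2]
opening: 0.011
grip_force: 61.2
d 0.87 y 0.08 z 157.54  Fn 6.1 Fy 0.7 Fz 3.2 M [-0.28 -0.96  0.16]
t 14.2 pos [0.4843 0.1667 0.1575] shift [-0.003 -0.029  0.111] turn [ 0.012 -0.005 -0.008] F [ 6.07 -1.    3.24] open 0.011
time: 14.6
position: [0.4843, 0.1668, 0.1547]
ee_rot: [2.506, 1.893, 0.002]
ft_force: [5.3, -1.3, 4.2]
opening: 0.011
grip_force: 61.3
d 0.87 y 0.09 z 154.66  Fn 5.4 Fy 0.2 Fz 4.2 M [-0.32 -0.94  0.08]
t 14.6 pos [0.4843 0.1668 0.1547] shift [-0.003 -0.029  0.015] turn [ 0.013 -0.005 -0.008] F [ 5.25 -1.33  4.2 ] open 0.011
```

```bash
python3 -m jog '[[[0,0,0.03],[0,0,0],0],[[0,0,0],[0,0,0],0]]'
python3 -m jog '[[[0,0,0.03],[0,0,0],0],[[0,0,0],[0,0,0],0]]'
python3 -c "
from h import *
pan(.1542)"
```

```text
time: 14.8
position: [0.4843, 0.1668, 0.1538]
ee_rot: [2.506, 1.893, 0.002]
ft_force: [4.9, -0.7, 4.9]
opening: 0.0115
grip_force: 61.4
time: 15.0
position: [0.4843, 0.1668, 0.1532]
ee_rot: [2.506, 1.893, 0.002]
ft_force: [5.4, -2.3, 6.6]
opening: 0.0107
grip_force: 61.6
d 0.89 y 0.12 z 153.24  Fn 5.8 Fy -0.7 Fz 6.6 M [-0.33 -0.8   0.09]
t 15.0 pos [0.4843 0.1668 0.1532] shift [-0.004 -0.03  -0.032] turn [ 0.014 -0.007 -0.008] F [ 5.4  -2.27  6.63] open 0.0107
```

```bash
python3 -m jog '[[[0,0.006,0.025],[0,0,0],0],[[0,0,0],[0,0,0],0],[[0,0,0],[0,0,0],0]]'
python3 -c "
from h import *
pan(.1542)"
```

```text
time: 15.3
position: [0.4843, 0.1668, 0.1528]
ee_rot: [2.507, 1.893, 0.002]
ft_force: [4.5, -0.8, 8.9]
opening: 0.0111
grip_force: 61.8
d 0.89 y 0.14 z 152.76  Fn 4.6 Fy 0.4 Fz 8.9 M [-0.39 -0.72  0.11]
t 15.3 pos [0.4843 0.1668 0.1528] shift [-0.004 -0.03  -0.048] turn [ 0.012 -0.008 -0.008] F [ 4.51 -0.84  8.89] open 0.0111
```

Home on the rubber: the vertical force is rising and the grip height is about 166.6 mm in the panel's frame. I release and retreat straight up.

```bash
python3 -m jog '[[[0,0.008,-0.01],[0,0,0],14],[[0,0,0],[0,0,0],20],[[0,0,0],[0,0,0],30],[[0,0,0],[0,0,0],40],[[0,0,0],[0,0,0],40],[[0,0,0],[0,0,0],40],[[0,0,-0.2],[0,0,0],40],[[0,0,-0.4],[0,0,0],40],[[0,0,-0.6],[0,0,0],40],[[0,0,-0.8],[0,0,0],40],[[0,0,-0.8],[0,0,0],40],[[0,0,-0.5],[0,0,0],40]]'
python3 -m jog '[[[-0.8,0,-0.2],[0,0,0],40],[[-0.8,0,0],[0,0,0],40],[[-0.8,0,0],[0,0,0],40],[[-0.8,0,0],[0,0,0],40],[[-0.4,0,0],[0,0,0],40],[[0,0,0],[0,0,0],40]]'
python3 - <<'E'
from h import *
c,P=shot('wrist','w4.png'); h=cv2.cvtColor(c['color'],cv2.COLOR_RGB2HSV); z=np.load('panel.npz'); togo((.48,.17,.2),-15.83)
m=(h[...,0]>4)&(h[...,0]<20)&(h[...,1]>140)&(P[...,2]>.15)&(abs(P[...,0]-.484)<.03)&(abs(P[...,1]-.167)<.04)
q=P[m]; print(len(q)); t=q[abs(q[:,2]-np.median(q[:,2]))<.003]-z['F0']
print('top z',np.median(q[:,2]),'d',np.percentile(t@z['n'],[2,98])*1e3,'y',np.percentile(t@z['e'],[1,99])*1e3-175.2)
print(cv2.minAreaRect(np.c_[t@z['n'],t@z['e']].astype(np.float32)*1000))
E
```

```text
time: 16.5
position: [0.485, 0.1668, 0.2544]
ee_rot: [2.506, 1.892, 0.006]
ft_force: [0.2, -0.3, 0.6]
opening: 0.0398
grip_force: 0.0
time: 17.1
position: [0.4545, 0.0618, 0.2581]
ee_rot: [2.508, 1.89, 0.002]
ft_force: [0.1, 0.8, 0.2]
opening: 0.04
grip_force: 0.0
t 17.15 pos [0.4548 0.0627 0.2579] shift [ 3.666 -0.179  1.934] turn [ 0.011 -0.012 -0.022] F [-1.07  0.97  0.79] open 0.0403
1321
top z 0.18643344630283562 d [ 0.64115528 11.7433979 ] y [-19.35470516  19.33071815]
((6.105201721191406, 175.62315368652344), (11.33387279510498, 39.84329605102539), 0.2435104101896286)
```

View pics/w4.png

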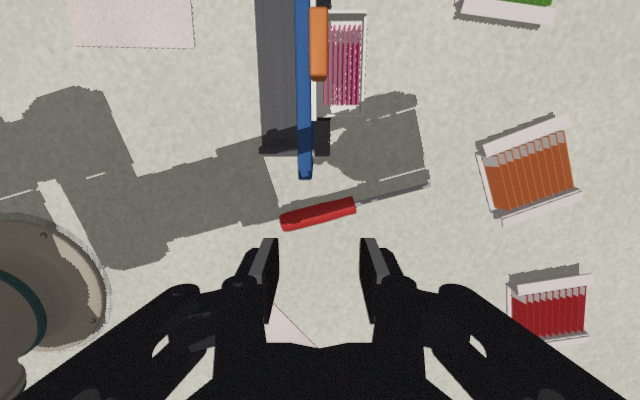

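The tab at (318,43) stands flush, centred and square on the panel. Its top is at about 187 mm, against 188 mm at free height, so I hand in.

```bash
python3 -c "
from rig import env
print(env.job_done())"
```

```text
the job is handed in; nothing more can be done
None
```

The carrier is hung on the screw, slid down onto the ledge and released. The last look showed it flush, centred and square on the panel. I handed the job in at about 17 s, but the hand-in gave no verdict.

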